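Lock the tubing hanger bracket onto the slotted stand

ROBOT

A 6-joint arm with a two-finger parallel gripper is mounted at the origin on the work surface. World frame = base frame: x ahead of the robot, y to its left, z up, the work surface at z = 0. Lengths are in m, angles in rad, forces in N, time in s.
With the tool pointing down it reaches from about 0.35 to 0.85 m from the base axis. Payload 8.1 kg.
Tool frame: the origin (TCP) lies at the very end of the fingers, on their centre line; the grasp point (between the pads) lies 19 mm behind it; x points along the fingers, y is the direction in which the jaws open and shut, and the axes are right-handed (so a half turn about x gives the same grasp; the last joint's range is limited). The gripper opens to 93 mm and grips with 3 to 60 N. Pads are 15 mm wide; open, the fingers measure 128 mm over their backs; the gripper's body (75 mm by 188 mm) begins 65 mm behind the grasp point.
Start: joints at [-1.379, 0.13, 1.488, -0, 1.523, -0.085], TCP at [0.164, -0.577, 0.219] pointing down, gripper open.
Joint ranges: [-2.96, 2.96], [-0.89, 2.26], [0.02, 2.5], [-1.34, 4.48], [0, 2.73], [-2.66, 2.66]. Speed limits (rad/s): [2.39, 2.39, 2.79, 3.14, 3.14, 3.14].

INTERFACE

Orientations are given as a rotation vector (axis times angle).
In Python, from plant import * gives the robot as it stands. The module is installed in compiled form; this text tells all that it offers.
- The arm moves only by the tool apply_moves, never from a script. Its argument "series" is a list of rows, each an object with "jaw": the gripper's target within -1 to 1 (shut at 1, half-way at 0, fully open at -1); "linear": the shift along the tool's x, y, z normalised to -1 to 1, where 1 is 0.6 m, a list of three; "roll": the turn about the tool's x normalised to -1 to 1, where 1 is 30 degrees. A call has 1 to 20 rows; each row is the pose to reach, as a shift and turn from the pose measured when the call began, along the tool's axes at that moment; what a row does not reach only later rows make up. A row lasts 1/8 s, in which the tool goes at most 62.5 mm and 10.7 degrees, less where a joint would pass 70% of its speed; a pose out of reach is approached as far as the arm can. A call with a number of a shift or a turn outside -1 to 1 is refused whole. A call with a gripper value outside its range is refused whole. The fingers move at their own pace and stop on an object; "force" is the grip in N (left out, the last holds). Time passes only in rows, so rows that repeat a pose let the fingers close. It gives the time, the measured TCP pose, the force and the opening at its end, in the units of the state.
- read_state(): the state, without advancing time (a new reading comes with each control period).
- read_camera(name): name is "scene" or "side" or "wrist"; returns a dict with "pixels" (384x512x3 uint8, blue, green, red), "intrinsics" (3x3 intrinsics, pixels), "rvec" (rotation vector, rad) and "tvec" (3), from world to camera coordinates, as OpenCV has them; the wrist camera has in their place "tool_from_camera" (4x4, takes a point from camera to tool coordinates, whose origin is the TCP and whose axes are the tool frame's). Camera axes: x right, y down, z forward; pixel columns grow to the right and rows downward; lengths in m; the calibration is good to about 2 mm. The wrist camera is an equidistant fisheye: a pixel r from the principal point sees the ray r / f radians off the axis. A picture is of the moment at which its call begins: read the wrist's pose just before it. There is no depth.
- close_job(): hands the job in, once; it reports no verdict.
The state is a dict: "t": time; "q": joint angles; "dq": joint speeds; "joint_torque": joint torques, N m; "tool_pos": TCP position; "orientation": TCP orientation; "force": force on the tool from outside, world axes, zero at the start; "wrist_torque": the same for the moment, N m; "opening": finger opening in m.
Only numpy, scipy, OpenCV 4.12 (cv2) and the standard library are available. Lean on these libraries where they do the work, as an engineer would, in place of code of your own. Each camera call takes 0.05 s, during which the arm holds its last target. There are 200 camera calls.

TASK

Pick up the grey hanger bracket, hook its two tabs into the top two slots of the slotted plate on the stand, and push it gently straight down until it is fully home and the sprung catch has snapped out over its top edge. Then let go, leaving the rest of the bench as it is.

Things in the scene. Friction and masses are not known exactly. Their poses are not given: they have to be found in the camera images.
- bracket: Grey steel bracket, 0.3 to 0.52 kg, upright on the bench. Origin: foot of its back plate, middle of the face with the tabs; x points the way the tabs point, y along the width, z up. Back plate 44 wide, 100 tall, x -6 to 0, with a window 24 wide at z 74 to 94 under a 6 mm top bar. Opposite the tabs an arm 16 wide, 16 high runs to x -130 and ends in a cross plate 44 wide, 40 tall (to x -138).
- web_grip (a point): Place to grip the bracket from above: on its upright web, 10 thick (bracket y -5 to 5), x -62 to -6, z 16 to 100. This point is at bracket x -36, y 0, z 85, 15 mm below the web's top; axes as the bracket's. The centre of mass is near x -40, z 40.
- top_tab (a point): Root corner of the upper tab's hook, at bracket x 6.5, y 0, z 60. Two tabs, 6 wide (y -3 to 3), stick out to x 11.5, one above the other: necks z 12 to 22 and 60 to 70, each with a lip at x 6.5 to 11.5 that reaches 10 lower than its neck (to z 2 and z 50).
- stand: Fixed stand: foot 110 x 120 x 10, two posts behind |y| 22 to 34, and before them a steel plate 68 wide, 5 thick, up to z 230. Origin at bench height under the middle of the plate's front face; x points into the plate, y along its width, z up. The plate is bolted through oversized holes: plate, slots and catch sit up to 5 mm up or down and 9 mm sideways off nominal, unread here.
- top_slot (a point): Nominal middle of the top slot's bottom edge, on the plate's front face: stand x 0, y 0, z 160. Three upright slots, each 10 wide and 38 high, one above the other, bottoms at z 160, 112, 64 (nominal); the top two are used. The true slots may be up to 5 mm higher or lower and 9 mm to either side; the face stays at x 0.
- hang_point (a point): Where the bracket's origin ends up when it hangs locked (nominal): stand x 0, y 0, z 100, axes of both parallel, necks resting on the slot bottoms; true place up to 5 mm up or down and 9 mm sideways. Tabs go in with the bracket 10 to 28 mm above its true hanging height (aim 20 above nominal). Once hung, 1.5 mm of play lets it lean out a little.
- catch (a joint): Sprung dark catch above the top slot, 16 wide, z 202 to 214 on the stand, moving along stand x. Value m: 0 out (nose 5.5 mm proud), up to 0.009 pressed in. As it lowers, the bracket's top bar meets its ramp about 15 mm above hanging height and presses it in with a 5 to 12 N push; it snaps out over the bar, and the tabs stop hard. Over 40 N in all between bracket and stand is too much.
- sample_bottle: White bottle, 48 diameter, 110 tall, standing; origin under its centre. Leave alone.
- meter: Green hand meter lying flat, 120 x 48 x 26; origin under its centre. Leave alone.
- valve: Grey ball valve with a red handle, about 120 x 40 x 58; origin under its centre. Leave alone.
- beaker: Clear beaker, 72 diameter, 95 tall; origin under its centre. Leave alone.
- screwdriver: Screwdriver lying flat, 200 long. Leave alone.
- jar: White jar with yellow lid, 60 diameter, 75 tall; origin under its centre. Leave alone.
- collar: Black rectangular clamp frame lying flat, 90 x 44 x 30; origin under its centre. Leave alone.

How it is judged:
On the way:
1. both tabs are through the top two slots, the bracket's back plate close to the plate and still above its locked height (x of bracket in the frame of stand between -0.004 and 0.004 m and y of bracket in the frame of stand between -0.012 and 0.012 m and z of bracket in the frame of stand between 0.1069 and 0.131 m), for 0.05 s.
At the end, for the whole second after the job is handed in: The bracket hangs by both tabs in the top two slots, origin -4 to 3 mm from the plate's face, within 12 mm of the stand's middle, 93 to 106.8 mm up the stand, upright within 0.09 rad, square within 0.12 rad, at rest, catch out (under 1 mm pressed) over its top bar (x of bracket in the frame of stand between -0.004 and 0.003 m and y of bracket in the frame of stand between -0.012 and 0.012 m and z of bracket in the frame of stand between 0.093 and 0.1068 m and angle between bracket's own z axis and vertical below 0.09 rad and angle between the x axis of bracket and the x axis of stand, either way round below 0.12 rad and value of joint catch below 0.001 m and linear speed of bracket below 0.02 m/s); the robot touches nothing.
It fails at once if the bracket is forced against the stand with more than 40 N (contact force between bracket and stand above 40 N).
It fails at once if another thing on the bench is moved more than 30 mm (distance of any of sample_bottle, meter, valve, beaker, screwdriver, jar, collar from where it was at the start of the episode above 0.03 m).
It also fails if it takes over 67 s, if anything falls off the work surface, if the arm or the gripper's body presses on something with over 40 N, if the wrist force passes 120 N, or if a joint passes its speed limit or range.

## Working session

There is one attempt and no reset: what is moved stays moved. The work goes in short steps, Python scripts to look and compute and a tool call to move; the robot and the scene stay as the last step left them, time stands still between calls to the robot, and variables do not carry over. Pictures are saved under pics/ and viewed, about 8 in all and at most 12, crops included, and the job is handed in when it is done.

Besides the shell and the picture viewer there is one more tool, called after ">>>" by a JSON object that holds its "fn" and its "kwargs". apply_moves: Moves the arm, as the interface text tells. Its arguments: {"type":"object","properties":{"series":{"type":"array"},"force":{"type":"number"}},"required":["series"]}

```bash
mkdir -p pics
cat > h.py <<'E'
from plant import *
import numpy as np, cv2
from scipy.spatial.transform import Rotation as R
def snap(n,f):
    s=read_state(); c=read_camera(n); cv2.imwrite('pics/'+f,c['pixels']); np.save('pics/'+f[:-4]+'.npy',dict(s=s,c=c),allow_pickle=True); return s,c
def load(f): 
    d=np.load('pics/'+f+'.npy',allow_pickle=True).item(); return d['s'],d['c']
def ray(s,c,u,v):
    K=c['intrinsics']
    if 'rvec' in c and c['rvec'] is not None:
        Rm=cv2.Rodrigues(np.array(c['rvec'],float))[0]; t=np.array(c['tvec'],float).ravel()
        d=Rm.T@np.linalg.inv(K)@np.array([u,v,1.]); return -Rm.T@t,d/np.linalg.norm(d)
    x=np.array([(u-K[0][2])/K[0][0],(v-K[1][2])/K[1][1]]); r=np.linalg.norm(x)
    d=np.r_[np.sin(r)*x/max(r,1e-9),np.cos(r)]
    T=np.array(c['tool_from_camera']); W=R.from_rotvec(s['orientation'])
    return W.apply(T[:3,3])+s['tool_pos'],W.apply(T[:3,:3]@d)
def atz(f,u,v,z):
    o,d=ray(*load(f),u,v); return o+d*(z-o[2])/d[2]
def proj(f,P):
    s,c=load(f);K=np.array(c['intrinsics']);P=np.atleast_2d(P)
    if 'rvec' in c and c['rvec'] is not None:
        return cv2.projectPoints(P,np.array(c['rvec'],float),np.array(c['tvec'],float),K,None)[0][:,0]
    T=np.array(c['tool_from_camera']); W=R.from_rotvec(s['orientation'])
    p=W.inv().apply(P-s['tool_pos']); p=(p-T[:3,3])@T[:3,:3]
    th=np.arctan2(np.hypot(p[:,0],p[:,1]),p[:,2]); h=np.hypot(p[:,0],p[:,1])
    return np.c_[K[0,2]+K[0,0]*th*p[:,0]/h,K[1,2]+K[1,1]*th*p[:,1]/h]
E
python3 - <<'E'
from h import *
a=[snap(n,n+'0.png') for n in ('scene','side','wrist')]
print(a[0][0]); 
for s,c in a: print(c['intrinsics'],c.get('rvec'),c.get('tvec'),c.get('tool_from_camera'))
im=np.hstack([cv2.imread('pics/%s0.png'%n) for n in('scene','side')])
E
```

```text
{'t': 0.0, 'q': array([-1.37940662e+00,  1.31183747e-01,  1.48925106e+00,  2.08794895e-05,
        1.52298413e+00, -8.53919273e-02]), 'dq': array([-3.50773476e-04,  1.83543108e-05,  4.39530254e-04,  4.58305180e-04,
        4.09325497e-04, -3.68903267e-04]), 'joint_torque': array([-1.91366516e-04, -5.59834099e+01, -4.91764927e+01,  7.66480062e-02,
        3.51551094e-02, -1.14715745e-04]), 'tool_pos': array([ 0.1638845 , -0.57660741,  0.21758945]), 'orientation': array([ 2.07394298,  0.29078174, -2.07410196]), 'force': array([ 0.06135286,  0.07071122, -0.80063234]), 'wrist_torque': array([-0.00968325,  0.0158213 , -0.01425577]), 'opening': 0.0929231411404866}
[[464.22166298   0.         254.29859269]
 [  0.         464.22166298 198.00124881]
 [  0.           0.           1.        ]] [ 2.23994576  1.21872469 -0.39642928] [-0.26506925 -0.28614629  1.85866585] None
[[359.27186719   0.         252.693851  ]
 [  0.         359.27186719 191.81829888]
 [  0.           0.           1.        ]] [ 0.38339248 -2.57495834  1.45643537] [0.51009027 0.19261274 1.07650807] None
[[297.31863964   0.         256.89622539]
 [  0.         297.31863964 189.86347494]
 [  0.           0.           1.        ]] None None [[ 9.10892189e-04 -2.93751339e-01  9.55881437e-01 -1.65538924e-01]
 [ 9.99999291e-01 -4.65724422e-04 -1.09605509e-03 -3.10273123e-04]
 [ 7.67144980e-04  9.55881757e-01  2.93750706e-01 -8.19382929e-02]
 [ 0.00000000e+00  0.00000000e+00  0.00000000e+00  1.00000000e+00]]
```

View pics/scene0.png

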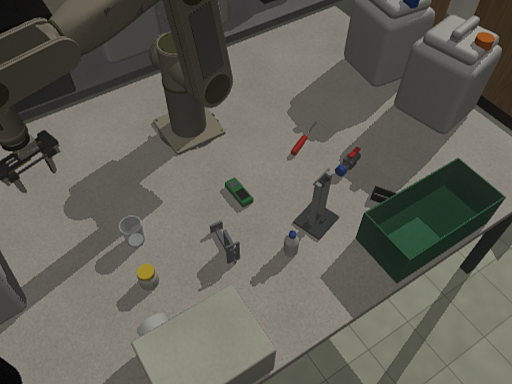

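View pics/side0.png

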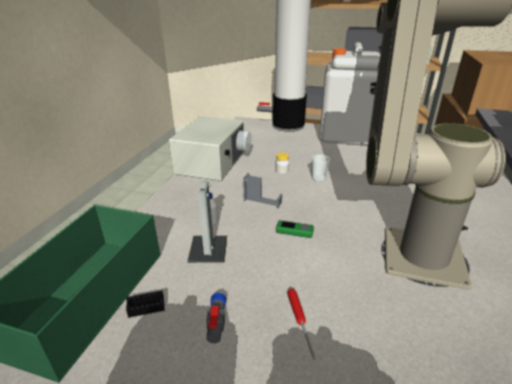

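The scene view shows the bracket near (225,242), the stand foot near (317,222), the bottle at (291,243) and the meter at (238,192). In the side view the stand is at (207,225) and the bracket at (262,192). I'll zoom in on both.

Run:
```python
from h import *
a=cv2.imread('pics/scene0.png')[160:270,200:345]; b=cv2.imread('pics/side0.png')[165:270,180:320]
a=cv2.resize(a,None,fx=5,fy=5,interpolation=cv2.INTER_CUBIC)[:, :725]
b=cv2.resize(b,None,fx=5,fy=5,interpolation=cv2.INTER_CUBIC)
cv2.imwrite('pics/za.png',a);cv2.imwrite('pics/zb.png',b)
```

```text
(no output)
```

View pics/za.png

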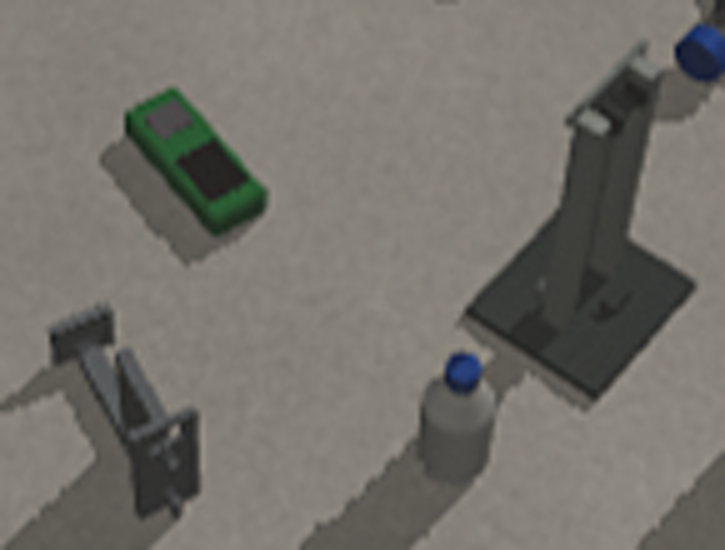

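View pics/zb.png

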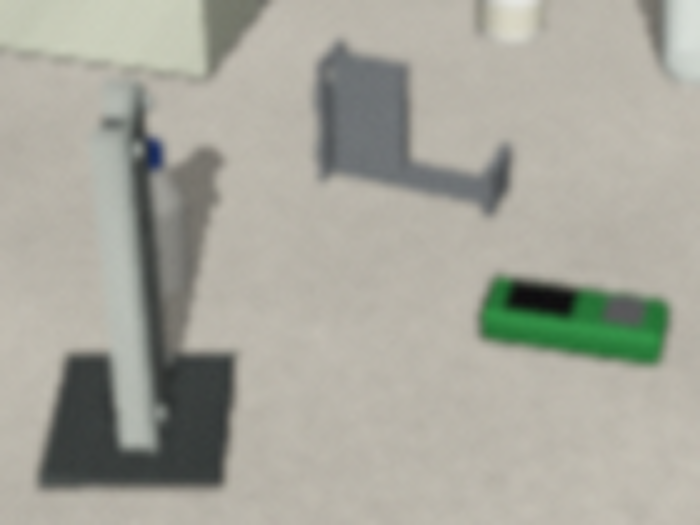

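The crops are clear. The bracket's tabs point to lower right at about (175,500) in the scene crop. The stand's posts are on the right of the plate, so the plate's front faces left-up, towards the meter and the robot. Next I fit the poses.

```bash
cat > fit0.py <<'E'
from h import *
from scipy.optimize import least_squares
A=lambda u,v:((u+.5)/5-.5+200,(v+.5)/5-.5+160)
B=lambda u,v:((u+.5)/5-.5+180,(v+.5)/5-.5+165)
for n,p,z in [('footL',A(467,312),.01),('footB',A(597,395),.01),('footR',A(693,285),.01),('plateTopNear',A(570,122),.23),('plateTopFar',A(645,46),.23),('bottlecap',A(463,370),.11)]: print(n,atz('scene0',*p,z).round(4))
for n,p,z in [('footTL',B(68,354),.01),('footTR',B(236,354),.01),('footBR',B(222,485),.01),('footBL',B(40,485),.01)]: print(n,atz('side0',*p,z).round(4))
# bracket
S=[((0,-.022,.1),A(130,437)),((0,.022,.1),A(197,410)),((0,-.022,0),A(143,515)),((0,.022,0),A(200,490)),((-.138,-.022,.04),A(50,330)),((-.138,.022,.04),A(107,306)),((-.062,0,.1),A(123,352))]
D=[((-.062,0,.1),B(408,65)),((-.062,0,.016),B(410,165)),((-.138,0.022,.04),B(510,148)),((-.138,-.022,0),B(492,212))]
def P(p,L): 
    c,s=np.cos(p[2]),np.sin(p[2]); L=np.array(L); return np.c_[p[0]+c*L[:,0]-s*L[:,1],p[1]+s*L[:,0]+c*L[:,1],L[:,2]]
def res(p,both=1):
    r=proj('scene0',P(p,[a for a,b in S]))-[b for a,b in S]
    r2=proj('side0',P(p,[a for a,b in D]))-[b for a,b in D]
    return np.r_[r.ravel(),r2.ravel()]
g=atz('scene0',*A(170,505),0)
for y in np.arange(0,6.3,1.57):
    for fl in (1,-1):
        S=[((a[0],fl*a[1],a[2]),b) for a,b in S] ; D=[((a[0],fl*a[1],a[2]),b) for a,b in D]
        f=least_squares(res,[g[0],g[1],y],loss='soft_l1'); print(fl,f.x.round(4),round(f.cost,2),f.fun.round(1) if f.cost<30 else '')
        if fl==-1: S=[((a[0],fl*a[1],a[2]),b) for a,b in S] ; D=[((a[0],fl*a[1],a[2]),b) for a,b in D]
E
python3 fit0.py
```

```text
footL [0.6047 0.08   0.01  ]
footB [0.7049 0.1138 0.01  ]
footR [0.6707 0.2232 0.01  ]
plateTopNear [0.6373 0.1132 0.23  ]
plateTopFar [0.6148 0.1884 0.23  ]
bottlecap [0.6882 0.0078 0.11  ]
footTL [0.6994 0.1154 0.01  ]
footTR [0.5952 0.0846 0.01  ]
footBR [0.5588 0.2032 0.01  ]
footBL [0.6612 0.2337 0.01  ]
1 [ 0.6166 -0.1636 -0.0854] 17.09 [ 0.6  0.4  0.1 -0.1 -0.6  0.6  0.2 -0.  -1.  -1.  -0.3 -1.4 -0.4 -0.7
 -1.2  0.1 -1.6 -0.1 -4.   4.6  3.1 -4.9]
-1 [ 0.6125 -0.1745 -0.2171] 95.84 
1 [ 0.6166 -0.1636 -0.0854] 17.09 [ 0.6  0.4  0.1 -0.1 -0.6  0.6  0.2 -0.  -1.  -1.  -0.3 -1.4 -0.4 -0.7
 -1.2  0.1 -1.6 -0.1 -4.   4.6  3.1 -4.9]
-1 [ 0.6125 -0.1745 -0.2171] 95.84 
1 [ 0.6166 -0.1636 -0.0854] 17.09 [ 0.6  0.4  0.1 -0.1 -0.6  0.6  0.2 -0.  -1.  -1.  -0.3 -1.4 -0.4 -0.7
 -1.2  0.1 -1.6 -0.1 -4.   4.6  3.1 -4.9]
-1 [ 0.6125 -0.1745 -0.2171] 95.84 
1 [ 0.6166 -0.1636  6.1978] 17.09 [ 0.6  0.4  0.1 -0.1 -0.6  0.6  0.2 -0.  -1.  -1.  -0.3 -1.4 -0.4 -0.7
 -1.2  0.1 -1.6 -0.1 -4.   4.6  3.1 -4.9]
-1 [ 0.6125 -0.1745  6.066 ] 95.84 
1 [ 0.6166 -0.1636  6.1978] 17.09 [ 0.6  0.4  0.1 -0.1 -0.6  0.6  0.2 -0.  -1.  -1.  -0.3 -1.4 -0.4 -0.7
 -1.2  0.1 -1.6 -0.1 -4.   4.6  3.1 -4.9]
-1 [ 0.6125 -0.1745  6.0661] 95.84
```

```bash
cat >> h.py <<'E'
def plan(tx,ty,tz,yaw):
    "print linear/roll for TCP target with tool z heading yaw (tool down)"
    s=read_state(); M=R.from_rotvec(s['orientation']).as_matrix()
    h=np.arctan2(M[1,2],M[0,2]); d=M.T@(np.array([tx,ty,tz])-s['tool_pos'])
    # roll +a about tool x(down) -> heading decreases
    r=-np.degrees((yaw-h+np.pi)%(2*np.pi)-np.pi)
    print('t',round(s['t'],2),'pos',s['tool_pos'].round(4),'head',h.round(4),'xdown',M[:,0].round(4),'F',s['force'].round(1),'open',round(s['opening'],4),'| linear',(d/.6).round(4),'roll',(r/30).round(4),'rows>=',max(np.linalg.norm(d)/.0625,abs(r)/10.7).round(1))
def brk(b,L=(-.036,0,.066)):
    c,s=np.cos(b[3]),np.sin(b[3]); return (b[0]+c*L[0]-s*L[1],b[1]+s*L[0]+c*L[1],b[2]+L[2],b[3])
E
python3 - <<'E'
from h import *
t=brk((.6166,-.1636,0,-.0854)); print(t)
plan(t[0],t[1],.25,t[3]); print(read_state()['q'])
E
```

```text
(np.float64(0.5807311971141196), np.float64(-0.16052933565268812), 0.066, -0.0854)
t 0.15 pos [ 0.1639 -0.5767  0.2178] head -2.8648 xdown [-3.0e-04  1.4e-03 -1.0e+00] F [ 0.2  0.1 -0.4] open 0.0927 | linear [-0.0528 -0.4775 -0.8578] roll -5.3082 rows>= 14.9
[-1.37939279e+00  1.31013702e-01  1.48901304e+00  2.43155410e-06
  1.52303234e+00 -8.54006275e-02]
```

>>> {"fn": "apply_moves", "kwargs": {"series": [{"jaw": -1,"linear": [-0.053,-0.4775,-0.858],"roll": -1},{"jaw": -1,"linear": [-0.053,-0.4775,-0.858],"roll": -1},{"jaw": -1,"linear": [-0.053,-0.4775,-0.858],"roll": -1},{"jaw": -1,"linear": [-0.053,-0.4775,-0.858],"roll": -1},{"jaw": -1,"linear": [-0.053,-0.4775,-0.858],"roll": -1},{"jaw": -1,"linear": [-0.053,-0.4775,-0.858],"roll": -1},{"jaw": -1,"linear": [-0.053,-0.4775,-0.858],"roll": -1},{"jaw": -1,"linear": [-0.053,-0.4775,-0.858],"roll": -1},{"jaw": -1,"linear": [-0.053,-0.4775,-0.858],"roll": -1},{"jaw": -1,"linear": [-0.053,-0.4775,-0.858],"roll": -1},{"jaw": -1,"linear": [-0.053,-0.4775,-0.858],"roll": -1},{"jaw": -1,"linear": [-0.053,-0.4775,-0.858],"roll": -1}]}}

```text
t: 1.65
tool_pos: [0.5802, -0.161, 0.2496]
orientation: [1.75, 0.742, -1.751]
force: [-0.3, -0.8, 0.3]
opening: 0.093
```

>>> {"fn": "apply_moves", "kwargs": {"series": [{"jaw": -1,"linear": [0,0,0],"roll": -1},{"jaw": -1,"linear": [0,0,0],"roll": -1},{"jaw": -1,"linear": [0,0,0],"roll": -1}]}}

```text
t: 2.02
tool_pos: [0.5792, -0.1626, 0.2496]
orientation: [1.386, 1.086, -1.387]
force: [0.4, 0.5, -0.1]
opening: 0.0929
```

>>> {"fn": "apply_moves", "kwargs": {"series": [{"jaw": -1,"linear": [0,0,0],"roll": -1},{"jaw": -1,"linear": [0,0,0],"roll": -1},{"jaw": -1,"linear": [0,0,0],"roll": -1}]}}

```text
t: 2.4
tool_pos: [0.5781, -0.1642, 0.2496]
orientation: [0.998, 1.332, -0.999]
force: [-0.0, -0.9, -0.1]
opening: 0.093
```

>>> {"fn": "apply_moves", "kwargs": {"series": [{"jaw": -1,"linear": [0,0,0],"roll": -1},{"jaw": -1,"linear": [0,0,0],"roll": -1},{"jaw": -1,"linear": [0,0,0],"roll": -1}]}}

```text
t: 2.78
tool_pos: [0.5771, -0.1658, 0.2497]
orientation: [0.595, 1.49, -0.595]
force: [-0.0, -0.0, -0.1]
opening: 0.0927
```

>>> {"fn": "apply_moves", "kwargs": {"series": [{"jaw": -1,"linear": [0,0,0],"roll": -1},{"jaw": -1,"linear": [0,0,0],"roll": -1},{"jaw": -1,"linear": [0,0,0],"roll": -1}]}}

```text
t: 3.15
tool_pos: [0.576, -0.1674, 0.2497]
orientation: [0.184, 1.565, -0.184]
force: [-0.0, -0.1, 0.2]
opening: 0.0936
```

Run:
```python
from h import *
t=brk((.6166,-.1636,0,-.0854))
plan(t[0],t[1],.25,t[3]); print(read_state()['q'])
```

```text
t 3.15 pos [ 0.576  -0.1674  0.2497] head -0.234 xdown [-2.3e-03  3.0e-04 -1.0e+00] F [-0.  -0.1  0.2] open 0.0936 | linear [-0.0005  0.013   0.0051] roll -0.2838 rows>= 0.8
[-3.67944264e-01  1.21229042e-01  1.44188292e+00 -5.47213064e-04
  1.58076465e+00 -1.70476409e+00]
```

>>> {"fn": "apply_moves", "kwargs": {"series": [{"jaw": -1,"linear": [0,0.013,0.005],"roll": -0.284},{"jaw": -1,"linear": [0,0.013,0.005],"roll": -0.284},{"jaw": -1,"linear": [0,0.013,0.005],"roll": -0.284}]}}

```text
t: 3.52
tool_pos: [0.5801, -0.1614, 0.2497]
orientation: [0.071, 1.572, -0.07]
force: [0.4, 0.0, 0.7]
opening: 0.0933
```

Run:
```python
from h import *
s,c=snap('wrist','w1.png'); t=brk((.6166,-.1636,0,-.0854)); plan(*t)
im=c['pixels'].copy()
L=[(-.062,-.005,.1),(-.062,.005,.1),(-.006,-.005,.1),(-.006,.005,.1),(0,-.022,.1),(0,.022,.1),(-.138,-.022,.04),(-.138,.022,.04)]
for p in proj('w1',[brk((.6166,-.1636,0,-.0854),l)[:3] for l in L]): cv2.circle(im,tuple(int(round(x)) for x in p),2,(0,0,255),-1); print(p.round(1))
cv2.imwrite('pics/w1o.png',cv2.resize(im,(800,600)))
```

```text
t 3.58 pos [ 0.5803 -0.1612  0.2497] head -0.089 xdown [-2.4e-03  2.0e-04 -1.0e+00] F [0.  0.1 0.7] open 0.093 | linear [0.3061 0.0012 0.0014] roll -0.0069 rows>= 2.9
[252.6 154.9]
[261.9 154.9]
[253.  204.1]
[261.9 204.1]
[238.1 209.2]
[276.9 209. ]
[239.1  87.1]
[274.6  86.9]
```

View pics/w1o.png

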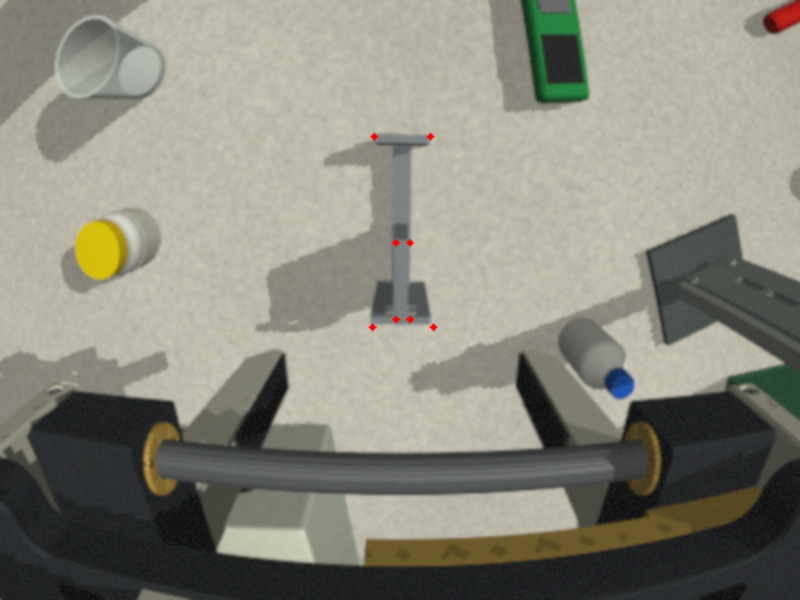

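The overlay matches the image within about 3 px: the web is centred at (401,275), and the back plate's edge at v≈321 against 327 predicted. I'll descend and grip.

>>> {"fn": "apply_moves", "kwargs": {"series": [{"jaw": -1,"linear": [0.1,0,0],"roll": -0.007},{"jaw": -1,"linear": [0.2,0,0],"roll": -0.007},{"jaw": -1,"linear": [0.27,0,0],"roll": -0.007},{"jaw": -1,"linear": [0.306,0,0],"roll": -0.007},{"jaw": -1,"linear": [0.306,0,0],"roll": -0.007},{"jaw": 1,"linear": [0.306,0,0],"roll": -0.007},{"jaw": 1,"linear": [0.306,0,0],"roll": -0.007},{"jaw": 1,"linear": [0.306,0,0],"roll": -0.007},{"jaw": 1,"linear": [0.306,0,0],"roll": -0.007},{"jaw": 1,"linear": [0.306,0,0],"roll": -0.007},{"jaw": 1,"linear": [0.306,0,0],"roll": -0.007},{"jaw": 1,"linear": [0.306,0,0],"roll": -0.007},{"jaw": 1,"linear": [0.306,0,0],"roll": -0.007}], "force": 50}}

```text
t: 5.2
tool_pos: [0.5798, -0.1612, 0.066]
orientation: [0.067, 1.572, -0.067]
force: [0.1, 0.5, -0.1]
opening: 0.0176
```

Run:
```python
from h import *
plan(*brk((.6166,-.1636,0,-.0854)))
```

```text
t 5.2 pos [ 0.5798 -0.1612  0.066 ] head -0.0853 xdown [-2.5e-03  2.0e-04 -1.0e+00] F [ 0.1  0.5 -0.1] open 0.0176 | linear [0.0001 0.0012 0.0015] roll 0.0002 rows>= 0.0
```

Still closing (17.6 mm), so I give it a few more rows and then a small lift.

>>> {"fn": "apply_moves", "kwargs": {"series": [{"jaw": 1,"linear": [0,0,0],"roll": 0},{"jaw": 1,"linear": [0,0,0],"roll": 0},{"jaw": 1,"linear": [0,0,0],"roll": 0},{"jaw": 1,"linear": [0,0,0],"roll": 0}], "force": 50}}

```text
t: 5.7
tool_pos: [0.5797, -0.1612, 0.0659]
orientation: [0.067, 1.572, -0.067]
force: [0.2, -1.1, -1.8]
opening: 0.01
```

>>> {"fn": "apply_moves", "kwargs": {"series": [{"jaw": 1,"linear": [-0.05,0,0],"roll": 0},{"jaw": 1,"linear": [-0.15,0,0],"roll": 0},{"jaw": 1,"linear": [-0.24,0,0],"roll": 0},{"jaw": 1,"linear": [-0.24,0,0],"roll": 0},{"jaw": 1,"linear": [-0.24,0,0],"roll": 0}]}}

```text
t: 6.32
tool_pos: [0.5793, -0.1608, 0.2081]
orientation: [0.068, 1.575, -0.066]
force: [0.4, -0.4, -5.5]
opening: 0.0097
```

Run:
```python
from h import *
# stand origin estimate: plate top front middle
yaw=.294; o=np.array([.626,.151]); x=np.array([np.cos(yaw),np.sin(yaw)])
b=o-.09*x
plan(*brk((b[0],b[1],.135,yaw)))
```

```text
t 6.33 pos [ 0.5793 -0.1608  0.2081] head -0.0853 xdown [-0.0048  0.0011 -1.    ] F [ 0.4 -0.4 -5.5] open 0.0097 | linear [ 0.013   0.4467 -0.1617] roll -0.7244 rows>= 4.6
```

>>> {"fn": "apply_moves", "kwargs": {"series": [{"jaw": 1,"linear": [0.005,0.08,-0.04],"roll": -0.2},{"jaw": 1,"linear": [0.01,0.17,-0.08],"roll": -0.4},{"jaw": 1,"linear": [0.01,0.26,-0.11],"roll": -0.55},{"jaw": 1,"linear": [0.01,0.35,-0.14],"roll": -0.65},{"jaw": 1,"linear": [0.01,0.42,-0.162],"roll": -0.724},{"jaw": 1,"linear": [0.01,0.447,-0.162],"roll": -0.724},{"jaw": 1,"linear": [0.01,0.447,-0.162],"roll": -0.724},{"jaw": 1,"linear": [0.01,0.447,-0.162],"roll": -0.724}]}}

```text
t: 7.32
tool_pos: [0.5049, 0.1136, 0.2015]
orientation: [-0.229, 1.565, 0.231]
force: [-0.3, -0.4, -4.0]
opening: 0.0096
```

Run:
```python
from h import *
s,c=snap('wrist','w2.png'); snap('scene','s2.png'); snap('side','d2.png')
yaw=.294; o=np.array([.626,.151]); x=np.array([np.cos(yaw),np.sin(yaw)]); b=o-.09*x
plan(*brk((b[0],b[1],.135,yaw)))
w=cv2.resize(c['pixels'],(800,600)); cv2.imwrite('pics/w2v.png',w)
```

```text
t 7.47 pos [0.5054 0.1135 0.2024] head 0.292 xdown [-5.4e-03  8.0e-04 -1.0e+00] F [ 0.3  0.1 -3.9] open 0.0098 | linear [0.0024 0.0015 0.0005] roll -0.0038 rows>= 0.0
```

View pics/w2v.png

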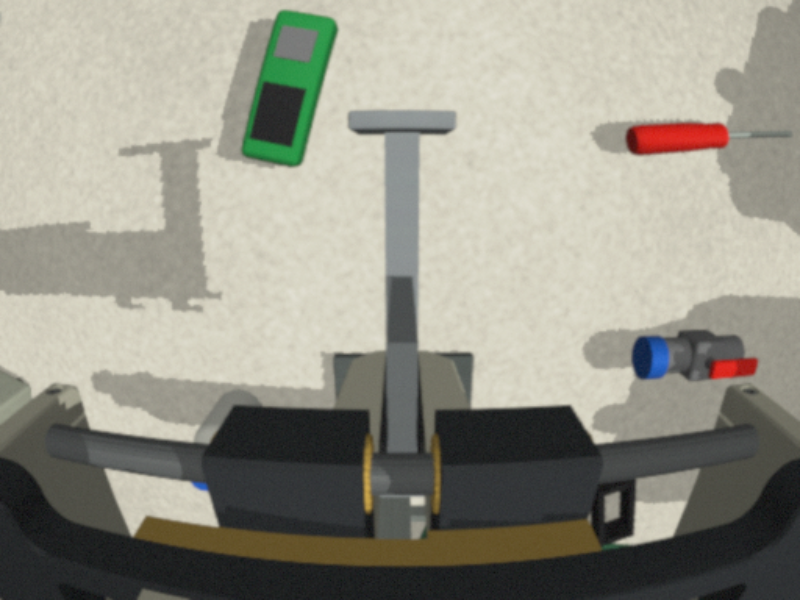

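The wrist camera's view of the plate is blocked by the gripper; only the held bracket shows, centred at u≈401. I'll turn 90° and stand off, so the plate face lies at the image's right with the camera square in front of it.

>>> {"fn": "apply_moves", "kwargs": {"series": [{"jaw": 1,"linear": [0,-0.06,-0.06],"roll": 0.2},{"jaw": 1,"linear": [0,-0.12,-0.073],"roll": 0.5},{"jaw": 1,"linear": [0,-0.137,-0.073],"roll": 0.8},{"jaw": 1,"linear": [0,-0.137,-0.073],"roll": 1},{"jaw": 1,"linear": [0,-0.137,-0.073],"roll": 1}]}}

```text
t: 8.1
tool_pos: [0.4872, 0.0212, 0.2025]
orientation: [0.183, 1.568, -0.183]
force: [0.5, 0.9, -5.3]
opening: 0.0102
```

>>> {"fn": "apply_moves", "kwargs": {"series": [{"jaw": 1,"linear": [0,0,0],"roll": 0.35},{"jaw": 1,"linear": [0,0,0],"roll": 0.7},{"jaw": 1,"linear": [0,0,0],"roll": 1},{"jaw": 1,"linear": [0,0,0],"roll": 1}]}}

```text
t: 8.6
tool_pos: [0.4872, 0.0211, 0.2025]
orientation: [0.588, 1.495, -0.591]
force: [-0.3, -0.2, -4.0]
opening: 0.0097
```

>>> {"fn": "apply_moves", "kwargs": {"series": [{"jaw": 1,"linear": [0,0,0],"roll": 0.35},{"jaw": 1,"linear": [0,0,0],"roll": 0.7},{"jaw": 1,"linear": [0,0,0],"roll": 1},{"jaw": 1,"linear": [0,0,0],"roll": 1},{"jaw": 1,"linear": [0,0,0],"roll": 1}]}}

```text
t: 9.22
tool_pos: [0.4872, 0.0211, 0.2025]
orientation: [0.984, 1.341, -0.988]
force: [-0.4, 0.9, -5.2]
opening: 0.0099
```

Run:
```python
from h import *
plan(.487,.023,.2015,.294-np.pi/2)
s,c=snap('wrist','w3.png'); im=c['pixels']; a=cv2.resize(im,(800,600)); cv2.imwrite('pics/w3v.png',a)
crop=cv2.resize(im[20:320,320:512],None,fx=2.9,fy=2.9,interpolation=cv2.INTER_CUBIC)
cv2.imwrite('pics/w3c.png',cv2.resize(im[40:240,320:512],None,fx=3,fy=3,interpolation=cv2.INTER_CUBIC))
```

```text
t 9.22 pos [0.4872 0.0211 0.2025] head -1.271 xdown [-5.3e-03  6.0e-04 -1.0e+00] F [-0.4  0.9 -5.2] open 0.0099 | linear [ 0.0017  0.0007 -0.0032] roll 0.0111 rows>= 0.0
```

View pics/w3c.png

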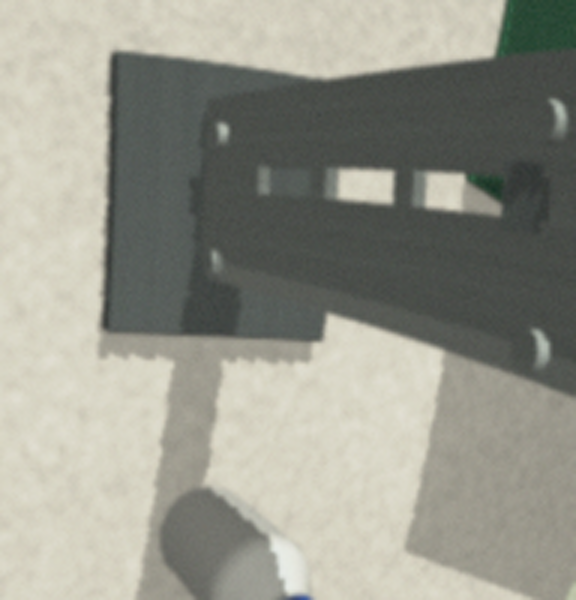

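The slots are clear: bottom edges at crop u≈258, 325 and 412, slot sides v≈166–195 on the left widening to 172–217 on the right, and the catch at (525,190). I fit the stand pose from this.

```bash
cat > fit3.py <<'E'
from h import *
from scipy.optimize import least_squares
C=lambda u,v:((u+.5)/3-.5+320,(v+.5)/3-.5+40)
h=.005
sl=[((258,166.5),1,.064),((258,194.5),-1,.064),((325,168),1,.112),((325,200.5),-1,.112),((412,170),1,.160),((412,209),-1,.160),((312,168),1,.102),((312,196),-1,.102),((395,169),1,.150),((395,206),-1,.150),((503,216),-1,.198)]
ft=[((112,52),1,-1),((105,329),-1,-1),((322,340),-1,1)]
def W(p,x,y,z): c,s=np.cos(p[2]),np.sin(p[2]); return [p[0]+c*x-s*y,p[1]+s*x+c*y,z]
def res(p):
    ox,oy,yaw,dy,dz,fx=p
    P=[W(p,0,dy+k*h,z+dz) for _,k,z in sl]+[W(p,fx+b*.055,a*.06,.01) for _,a,b in ft]
    uv=[C(*q[0]) for q in sl+ft]
    r=proj('w3',np.array(P))-uv
    return np.r_[r.ravel(),fx/.01*.1,dy/.005*.1,dz/.003*.1]
f=least_squares(res,[.626,.151,.294,0,0,0]); np.set_printoptions(suppress=True)
p=f.x; J=np.linalg.inv(f.jac.T@f.jac)**.5 if 0 else np.sqrt(np.diag(np.linalg.inv(f.jac.T@f.jac)))
print(p.round(4),J.round(4)); print(f.fun.round(2))
o=np.array(W(p,0,p[3],0)); print('slot centre on face',o.round(4))
# lateral vs. estimated stand centre, and other camera checks
for n,(u,v),z in [('near',(571.5,122),.23),('far',(646,46),.23)]:
    q=atz('scene0',(u+.5)/5-.5+200,(v+.5)/5-.5+160,z+p[4])[:2]-p[:2]; print(n,[round(q@[np.cos(p[2]),np.sin(p[2])],4),round(q@[-np.sin(p[2]),np.cos(p[2])],4)])
np.save('stand.npy',[o[0],o[1],p[2],p[4]])
E
python3 fit3.py
```

```text
[ 0.6168  0.1504  0.3056  0.0073 -0.0002  0.0141] [0.0019 0.0009 0.0103 0.0008 0.0028 0.0022]
[ 0.34  0.31  0.04 -0.05  0.49  0.01  0.09 -0.48  0.9   0.18  0.35 -0.71
 -0.36 -0.06 -0.73  0.62 -0.26  0.26 -0.77 -0.37 -0.09  0.32 -0.2  -1.61
 -0.22  1.35  0.67  0.34  0.14  0.15 -0.01]
slot centre on face [0.6146 0.1573 0.    ]
near [np.float64(0.009), np.float64(-0.0409)]
far [np.float64(0.0099), np.float64(0.0374)]
```

Run:
```python
from h import *
for u,v in [(648,250),(733,216),(668,343)]: print('w1',atz('w1',(u+.5)/1.5625-.5,(v+.5)/1.5625-.5,.01).round(4))
for u,v in [(112,52),(105,329),(322,340)]: print('w3',atz('w3',(u+.5)/3-.5+320,(v+.5)/3-.5+40,.01).round(4))
s,c=load('w1'); W=R.from_rotvec(s['orientation'])
im=cv2.resize(c['pixels'][200:300,150:370],None,fx=3.6,fy=3.6,interpolation=cv2.INTER_CUBIC)
for y in(-.0465,.0465):
  for z in (-.0075,.0075):
    p=proj('w1',W.apply([0,y,z])+s['tool_pos'])[0]; q=(p-[150,200]+.5)*3.6-.5; print(p.round(1)); cv2.circle(im,tuple(q.astype(int)),3,(0,0,255),-1)
i2=cv2.resize(cv2.imread('pics/w1.png')[125:225,400:512],None,fx=3.6,fy=3.6,interpolation=cv2.INTER_CUBIC)
i3=cv2.imread('pics/w3.png'); i3=i3[125:225,0:108]; 
cv2.imwrite('pics/w1t.png',np.vstack([im[:240],np.hstack([i2[:, :403],cv2.resize(cv2.imread('pics/w3.png'),(389,360))])]) )
```

```text
w1 [0.5949 0.0797 0.01  ]
w1 [0.5638 0.1907 0.01  ]
w1 [0.6976 0.1135 0.01  ]
w3 [0.5606 0.1934 0.01  ]
w3 [0.5955 0.0826 0.01  ]
w3 [0.6995 0.114  0.01  ]
[181.5 226.4]
[183.7 247.7]
[331.1 226.4]
[328.9 247.7]
```

View pics/w1t.png

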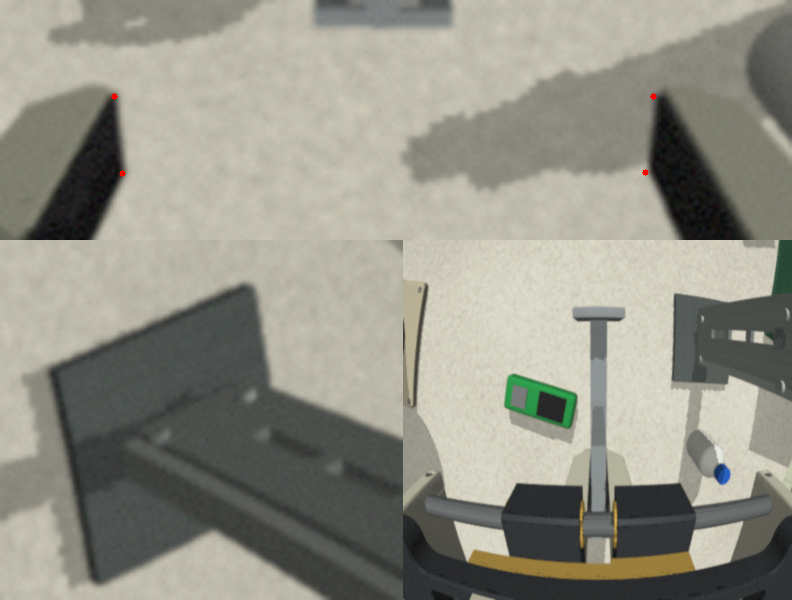

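Fingertip predictions match the image within about 1 px along tool z and about 0.5 mm in y, so the wrist calibration is good. Foot corners from w1 and w3 agree to about 3 mm. I'll refit with yaw pinned near 0.298 and go to the pre-insert pose.

```bash
sed -i 's#,dz/.003\*.1\]#,dz/.003*.1,(yaw-.298)/.003*.5]#' fit3.py; python3 fit3.py
python3 - <<'E'
from h import *
o=np.load('stand.npy'); print(o); b=o[:2]-.06*np.array([np.cos(o[2]),np.sin(o[2])])
plan(*brk((b[0],b[1],.12,o[2])))
E
```

```text
[ 0.6167  0.1504  0.2999  0.0073 -0.0001  0.0142] [0.0019 0.0009 0.0052 0.0008 0.0028 0.0021]
[ 0.36  0.31  0.01 -0.05  0.51  0.02  0.06 -0.49  0.93  0.18  0.33 -0.71
 -0.33 -0.06 -0.76  0.62 -0.23  0.26 -0.79 -0.37 -0.1   0.32  0.13 -1.74
 -0.4   1.18  0.49  0.63  0.14  0.15 -0.    0.32]
slot centre on face [0.6146 0.1573 0.    ]
near [np.float64(0.0093), np.float64(-0.0409)]
far [np.float64(0.0098), np.float64(0.0374)]
[ 6.14599233e-01  1.57306109e-01  2.99906202e-01 -1.11110420e-04]
t 9.28 pos [0.4871 0.0211 0.2025] head -1.2721 xdown [-5.4e-03  6.0e-04 -1.0e+00] F [-0.3  0.3 -4.8] open 0.0097 | linear [ 0.0272  0.11   -0.1542] roll -3.0023 rows>= 8.4
```

Bolt centres in the picture (197 and 233, against slot axis 178 and 197) confirm the plate is shifted about 7–8 mm towards +y, matching the fit. I rotate back and go to the pre-insert pose.

>>> {"fn": "apply_moves", "kwargs": {"series": [{"jaw": 1,"linear": [0,0,0],"roll": -0.35},{"jaw": 1,"linear": [0,0,0],"roll": -0.7},{"jaw": 1,"linear": [0,0,0],"roll": -1},{"jaw": 1,"linear": [0,0,0],"roll": -1}]}}

```text
t: 9.78
tool_pos: [0.4872, 0.021, 0.2025]
orientation: [0.583, 1.496, -0.586]
force: [0.1, 0.2, -4.6]
opening: 0.01
```

>>> {"fn": "apply_moves", "kwargs": {"series": [{"jaw": 1,"linear": [0,0,0],"roll": -0.35},{"jaw": 1,"linear": [0,0,0],"roll": -0.7},{"jaw": 1,"linear": [0,0,0],"roll": -1},{"jaw": 1,"linear": [0,0,0],"roll": -1}]}}

```text
t: 10.28
tool_pos: [0.4872, 0.0211, 0.2025]
orientation: [0.178, 1.569, -0.178]
force: [0.8, -0.7, -5.1]
opening: 0.0097
```

>>> {"fn": "apply_moves", "kwargs": {"series": [{"jaw": 1,"linear": [0,0,0],"roll": -0.35},{"jaw": 1,"linear": [0,0,0],"roll": -0.7},{"jaw": 1,"linear": [0,0,0],"roll": -1},{"jaw": 1,"linear": [0,0,0],"roll": -1},{"jaw": 1,"linear": [0,0,0],"roll": -1}]}}

```text
t: 10.9
tool_pos: [0.4872, 0.0211, 0.2025]
orientation: [-0.228, 1.564, 0.23]
force: [-0.2, -0.6, -5.4]
opening: 0.0095
```

Run:
```python
from h import *
o=np.load('stand.npy'); b=o[:2]-.05*np.array([np.cos(o[2]),np.sin(o[2])])
plan(*brk((b[0],b[1],.12,o[2]))); print(read_state()['q'][5])
```

```text
t 10.9 pos [0.4872 0.0211 0.2025] head 0.2916 xdown [-5.2e-03  7.0e-04 -1.0e+00] F [-0.2 -0.6 -5.4] open 0.0095 | linear [0.0273 0.1551 0.1255] roll -0.0159 rows>= 1.9
-1.9245695347888596
```

>>> {"fn": "apply_moves", "kwargs": {"series": [{"jaw": 1,"linear": [0.01,0.08,0.03],"roll": -0.016},{"jaw": 1,"linear": [0.027,0.155,0.06],"roll": -0.016},{"jaw": 1,"linear": [0.027,0.155,0.1],"roll": -0.016},{"jaw": 1,"linear": [0.027,0.155,0.1255],"roll": -0.016},{"jaw": 1,"linear": [0.027,0.155,0.1255],"roll": -0.016},{"jaw": 1,"linear": [0.027,0.155,0.1255],"roll": -0.016},{"jaw": 1,"linear": [0.027,0.155,0.1255],"roll": -0.016}]}}

```text
t: 11.78
tool_pos: [0.532, 0.1315, 0.1862]
orientation: [-0.234, 1.563, 0.236]
force: [-1.0, -0.7, -4.5]
opening: 0.0097
```

Run:
```python
from h import *
o=np.load('stand.npy'); b=o[:2]-.016*np.array([np.cos(o[2]),np.sin(o[2])])
plan(*brk((b[0],b[1],.12,o[2])))
s,c=snap('wrist','w4.png'); s,d=snap('scene','s4.png'); s,e=snap('side','d4.png')
f=lambda i,k,w,h:cv2.resize(i,(w,h),interpolation=cv2.INTER_CUBIC)
t=np.hstack([f(d['pixels'][150:240,260:360],4,400,360),f(e['pixels'][170:270,160:260],4,400,360)])
cv2.imwrite('pics/m4.png',np.vstack([t,f(c['pixels'][305:350,220:300],5,800,450)[:240]]))
```

```text
t 11.78 pos [0.532  0.1315 0.1862] head 0.2987 xdown [-5.5e-03  6.0e-04 -1.0e+00] F [-1.  -0.7 -4.5] open 0.0097 | linear [-0.      0.0005  0.0575] roll -0.0023 rows>= 0.6
```

View pics/m4.png

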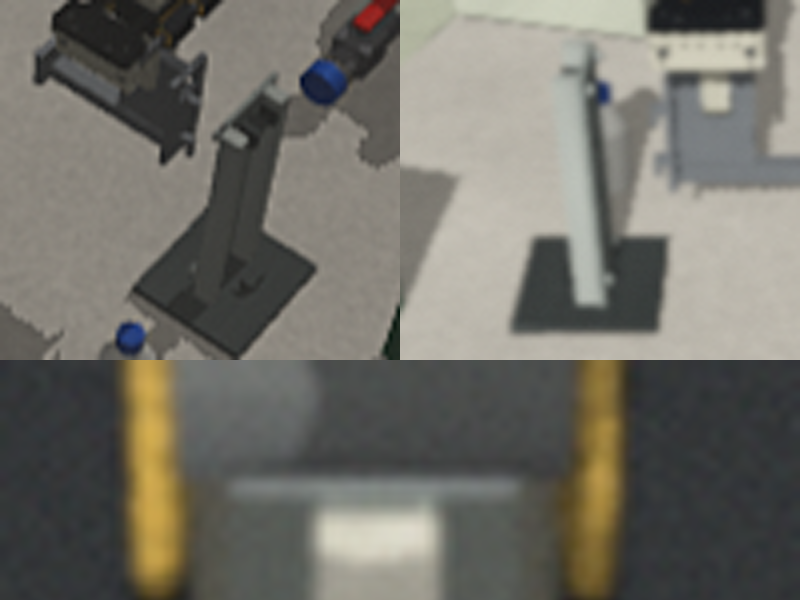

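The bottom crop shows the top slot (10 mm wide, white) seen through the gripper gap, centred at u≈376. That is pixel 257.1 against cx 256.9, so we are laterally aligned within about 0.5 mm. The tabs are about 38 mm short of the plate. I'll advance carefully.

>>> {"fn": "apply_moves", "kwargs": {"series": [{"jaw": 1,"linear": [0,0,0.02],"roll": 0},{"jaw": 1,"linear": [0,0,0.04],"roll": 0},{"jaw": 1,"linear": [0,0,0.055],"roll": 0},{"jaw": 1,"linear": [0,0,0.055],"roll": 0},{"jaw": 1,"linear": [0,0,0.055],"roll": 0}], "force": 60}}

```text
t: 12.55
tool_pos: [0.5636, 0.1413, 0.1859]
orientation: [-0.234, 1.564, 0.236]
force: [-0.1, -0.6, -3.7]
opening: 0.0095
```

>>> {"fn": "apply_moves", "kwargs": {"series": [{"jaw": 1,"linear": [0,0,0.003],"roll": 0},{"jaw": 1,"linear": [0,0,0.006],"roll": 0},{"jaw": 1,"linear": [0,0,0.006],"roll": 0}]}}

```text
t: 12.92
tool_pos: [0.5672, 0.1424, 0.1859]
orientation: [-0.234, 1.563, 0.236]
force: [0.5, -0.1, -4.5]
opening: 0.0097
```

>>> {"fn": "apply_moves", "kwargs": {"series": [{"jaw": 1,"linear": [0,0,0.003],"roll": 0},{"jaw": 1,"linear": [0,0,0.006],"roll": 0},{"jaw": 1,"linear": [0,0,0.006],"roll": 0}]}}

```text
t: 13.3
tool_pos: [0.5707, 0.1435, 0.1859]
orientation: [-0.234, 1.563, 0.236]
force: [0.0, 0.7, -4.8]
opening: 0.0095
```

>>> {"fn": "apply_moves", "kwargs": {"series": [{"jaw": 1,"linear": [0,0,0.002],"roll": 0},{"jaw": 1,"linear": [0,0,0.004],"roll": 0},{"jaw": 1,"linear": [0,0,0.004],"roll": 0}]}}

```text
t: 13.68
tool_pos: [0.5731, 0.1443, 0.1859]
orientation: [-0.234, 1.563, 0.236]
force: [-0.6, -0.9, -4.8]
opening: 0.0099
```

>>> {"fn": "apply_moves", "kwargs": {"series": [{"jaw": 1,"linear": [0,0,0.002],"roll": 0},{"jaw": 1,"linear": [0,0,0.004],"roll": 0},{"jaw": 1,"linear": [0,0,0.004],"roll": 0}]}}

```text
t: 14.05
tool_pos: [0.5755, 0.145, 0.1859]
orientation: [-0.234, 1.563, 0.236]
force: [0.2, 0.4, -4.5]
opening: 0.0099
```

>>> {"fn": "apply_moves", "kwargs": {"series": [{"jaw": 1,"linear": [0,0,0.002],"roll": 0},{"jaw": 1,"linear": [0,0,0.004],"roll": 0},{"jaw": 1,"linear": [0,0,0.004],"roll": 0}]}}

```text
t: 14.42
tool_pos: [0.5778, 0.1457, 0.1858]
orientation: [-0.234, 1.563, 0.236]
force: [-0.7, -0.0, -4.1]
opening: 0.0096
```

>>> {"fn": "apply_moves", "kwargs": {"series": [{"jaw": 1,"linear": [0,0,0.0015],"roll": 0},{"jaw": 1,"linear": [0,0,0.003],"roll": 0},{"jaw": 1,"linear": [0,0,0.003],"roll": 0}]}}

```text
t: 14.8
tool_pos: [0.5796, 0.1463, 0.1858]
orientation: [-0.234, 1.563, 0.236]
force: [-0.5, 0.2, -4.0]
opening: 0.0095
```

>>> {"fn": "apply_moves", "kwargs": {"series": [{"jaw": 1,"linear": [0,0,0.0015],"roll": 0},{"jaw": 1,"linear": [0,0,0.003],"roll": 0},{"jaw": 1,"linear": [0,0,0.003],"roll": 0}]}}

```text
t: 15.18
tool_pos: [0.5813, 0.1468, 0.1858]
orientation: [-0.234, 1.563, 0.236]
force: [0.4, -1.0, -4.7]
opening: 0.0098
```

>>> {"fn": "apply_moves", "kwargs": {"series": [{"jaw": 1,"linear": [0,0,0.0015],"roll": 0},{"jaw": 1,"linear": [0,0,0.003],"roll": 0},{"jaw": 1,"linear": [0,0,0.003],"roll": 0}]}}

```text
t: 15.55
tool_pos: [0.5826, 0.1472, 0.1857]
orientation: [-0.234, 1.565, 0.236]
force: [-3.3, -1.5, -2.1]
opening: 0.0098
```

Contact (about 3.6 N) came at an estimated bracket x of ≈0, which matches the back plate reaching the face. I'll verify with a picture.

Run:
```python
from h import *
plan(.5826,.1472,.1857,.3)
s,c=snap('wrist','w5.png'); s,d=snap('scene','s5.png'); s,e=snap('side','d5.png')
f=lambda i,w,h:cv2.resize(i,(w,h),interpolation=cv2.INTER_CUBIC)
t=np.hstack([f(d['pixels'][155:235,270:350],400,400),f(e['pixels'][170:250,180:260],400,400)])
cv2.imwrite('pics/m5.png',np.vstack([t,f(c['pixels'][315:340,217:297],800,250)[:200]]))
```

```text
t 15.55 pos [0.5826 0.1472 0.1857] head 0.2994 xdown [-6.7e-03  2.0e-04 -1.0e+00] F [-3.3 -1.5 -2.1] open 0.0098 | linear [-0.      0.0001 -0.    ] roll -0.0011 rows>= 0.0
```

View pics/m5.png

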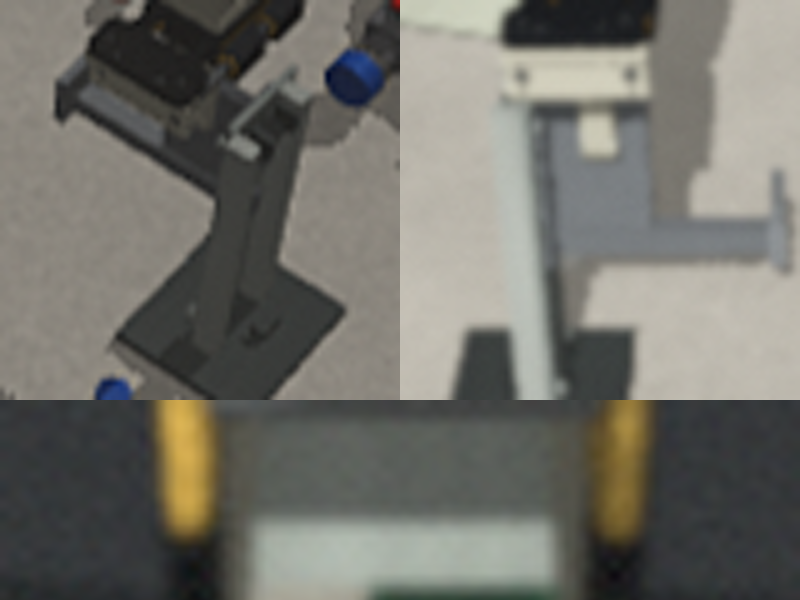

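Both views show the back plate flush on the plate. I ease off about 0.5 mm and lower in small steps, watching Fz.

>>> {"fn": "apply_moves", "kwargs": {"series": [{"jaw": 1,"linear": [0,0,-0.001],"roll": 0},{"jaw": 1,"linear": [0.003,0,-0.001],"roll": 0},{"jaw": 1,"linear": [0.006,0,-0.001],"roll": 0},{"jaw": 1,"linear": [0.006,0,-0.001],"roll": 0}]}}

```text
t: 16.2
tool_pos: [0.5821, 0.1471, 0.1817]
orientation: [-0.234, 1.564, 0.236]
force: [-2.7, -1.2, -5.3]
opening: 0.0095
```

>>> {"fn": "apply_moves", "kwargs": {"series": [{"jaw": 1,"linear": [0.002,0,0],"roll": 0},{"jaw": 1,"linear": [0.004,0,0],"roll": 0},{"jaw": 1,"linear": [0.004,0,0],"roll": 0}]}}

```text
t: 16.58
tool_pos: [0.5824, 0.1471, 0.1797]
orientation: [-0.234, 1.564, 0.236]
force: [-2.7, -1.0, -0.5]
opening: 0.0099
```

>>> {"fn": "apply_moves", "kwargs": {"series": [{"jaw": 1,"linear": [0.002,0,0],"roll": 0},{"jaw": 1,"linear": [0.004,0,0],"roll": 0},{"jaw": 1,"linear": [0.004,0,0],"roll": 0}]}}

```text
t: 16.95
tool_pos: [0.5826, 0.1472, 0.1777]
orientation: [-0.234, 1.563, 0.236]
force: [-3.8, -1.0, 2.3]
opening: 0.01
```

>>> {"fn": "apply_moves", "kwargs": {"series": [{"jaw": 1,"linear": [0.002,0,-0.0006],"roll": 0},{"jaw": 1,"linear": [0.004,0,-0.0006],"roll": 0},{"jaw": 1,"linear": [0.004,0,-0.0006],"roll": 0}]}}

```text
t: 17.32
tool_pos: [0.5822, 0.147, 0.1751]
orientation: [-0.234, 1.563, 0.236]
force: [-3.4, -1.0, 3.3]
opening: 0.0092
```

>>> {"fn": "apply_moves", "kwargs": {"series": [{"jaw": 1,"linear": [0.002,0,-0.0003],"roll": 0},{"jaw": 1,"linear": [0.004,0,-0.0003],"roll": 0},{"jaw": 1,"linear": [0.004,0,-0.0003],"roll": 0}]}}

```text
t: 17.7
tool_pos: [0.5815, 0.1469, 0.1716]
orientation: [-0.234, 1.565, 0.236]
force: [-2.2, -0.8, -3.4]
opening: 0.0095
```

>>> {"fn": "apply_moves", "kwargs": {"series": [{"jaw": 1,"linear": [0.002,0,-0.0003],"roll": 0},{"jaw": 1,"linear": [0.004,0,-0.0003],"roll": 0},{"jaw": 1,"linear": [0.004,0,-0.0003],"roll": 0}]}}

```text
t: 18.08
tool_pos: [0.5813, 0.1468, 0.169]
orientation: [-0.234, 1.565, 0.236]
force: [-1.9, -0.4, -3.2]
opening: 0.0096
```

>>> {"fn": "apply_moves", "kwargs": {"series": [{"jaw": 1,"linear": [0.0015,0,0],"roll": 0},{"jaw": 1,"linear": [0.003,0,0],"roll": 0},{"jaw": 1,"linear": [0.003,0,0],"roll": 0}]}}

```text
t: 18.45
tool_pos: [0.5809, 0.1468, 0.1667]
orientation: [-0.234, 1.566, 0.236]
force: [-1.2, -0.2, -5.8]
opening: 0.0099
```

>>> {"fn": "apply_moves", "kwargs": {"series": [{"jaw": 1,"linear": [0.0015,0,0],"roll": 0},{"jaw": 1,"linear": [0.003,0,0],"roll": 0},{"jaw": 1,"linear": [0.003,0,0],"roll": 0}]}}

```text
t: 18.82
tool_pos: [0.5809, 0.1468, 0.1648]
orientation: [-0.234, 1.566, 0.236]
force: [-0.2, -0.3, -4.8]
opening: 0.0097
```

>>> {"fn": "apply_moves", "kwargs": {"series": [{"jaw": 1,"linear": [0.001,0,0],"roll": 0},{"jaw": 1,"linear": [0.002,0,0],"roll": 0},{"jaw": 1,"linear": [0.002,0,0],"roll": 0}]}}

```text
t: 19.2
tool_pos: [0.5814, 0.1469, 0.1644]
orientation: [-0.234, 1.564, 0.236]
force: [-2.1, -0.3, 1.2]
opening: 0.01
```

>>> {"fn": "apply_moves", "kwargs": {"series": [{"jaw": 1,"linear": [0.001,0,0],"roll": 0},{"jaw": 1,"linear": [0.0015,0,0],"roll": 0},{"jaw": 1,"linear": [0.0015,0,0],"roll": 0}]}}

```text
t: 19.58
tool_pos: [0.5817, 0.147, 0.1644]
orientation: [-0.234, 1.563, 0.236]
force: [-3.3, -0.8, 5.5]
opening: 0.0095
```

>>> {"fn": "apply_moves", "kwargs": {"series": [{"jaw": 1,"linear": [0.001,0,0],"roll": 0},{"jaw": 1,"linear": [0.0015,0,0],"roll": 0},{"jaw": 1,"linear": [0.0015,0,0],"roll": 0}]}}

```text
t: 19.95
tool_pos: [0.5819, 0.147, 0.1643]
orientation: [-0.234, 1.563, 0.236]
force: [-4.3, -1.4, 7.2]
opening: 0.0095
```

Hard stop at TCP z 0.1643, 15.3 mm below where the ramp force began, as expected. A gentle upward tug will check that the catch holds.

>>> {"fn": "apply_moves", "kwargs": {"series": [{"jaw": 1,"linear": [0.001,0,-0.0008],"roll": 0},{"jaw": 1,"linear": [0.0015,0,-0.0008],"roll": 0},{"jaw": 1,"linear": [0.0015,0,-0.0008],"roll": 0}]}}

```text
t: 20.32
tool_pos: [0.5817, 0.1469, 0.1643]
orientation: [-0.234, 1.562, 0.236]
force: [-3.6, -0.7, 6.9]
opening: 0.0097
```

>>> {"fn": "apply_moves", "kwargs": {"series": [{"jaw": 1,"linear": [-0.002,0,-0.0005],"roll": 0},{"jaw": 1,"linear": [-0.004,0,-0.0005],"roll": 0},{"jaw": 1,"linear": [-0.004,0,-0.0005],"roll": 0}]}}

```text
t: 20.7
tool_pos: [0.5811, 0.1468, 0.1659]
orientation: [-0.234, 1.563, 0.236]
force: [0.5, 0.3, -3.8]
opening: 0.0098
```

>>> {"fn": "apply_moves", "kwargs": {"series": [{"jaw": 1,"linear": [-0.0015,0,0],"roll": 0},{"jaw": 1,"linear": [-0.003,0,0],"roll": 0},{"jaw": 1,"linear": [-0.003,0,0],"roll": 0}]}}

```text
t: 21.08
tool_pos: [0.5804, 0.1466, 0.1666]
orientation: [-0.234, 1.565, 0.236]
force: [0.4, -0.4, -11.2]
opening: 0.01
```

Resisted at +2 mm (Fz −11 N), so the catch is out over the bar. I lower back home and release.

>>> {"fn": "apply_moves", "kwargs": {"series": [{"jaw": 1,"linear": [0.002,0,0.0008],"roll": 0},{"jaw": 1,"linear": [0.0038,0,0.0012],"roll": 0},{"jaw": 1,"linear": [0.0038,0,0.0012],"roll": 0},{"jaw": 1,"linear": [0.0038,0,0.0012],"roll": 0}]}}

```text
t: 21.58
tool_pos: [0.5813, 0.1469, 0.1647]
orientation: [-0.234, 1.564, 0.236]
force: [0.4, 0.2, -5.5]
opening: 0.0097
```

>>> {"fn": "apply_moves", "kwargs": {"series": [{"jaw": 0.3,"linear": [0,0,0],"roll": 0},{"jaw": 0.3,"linear": [0,0,0],"roll": 0},{"jaw": 0.3,"linear": [0,0,0],"roll": 0},{"jaw": 0.3,"linear": [0,0,0],"roll": 0},{"jaw": 0.3,"linear": [0,0,0],"roll": 0},{"jaw": 0.3,"linear": [0,0,0],"roll": 0}]}}

```text
t: 22.32
tool_pos: [0.5813, 0.1469, 0.1646]
orientation: [-0.234, 1.564, 0.236]
force: [0.1, -0.2, -0.1]
opening: 0.0325
```

>>> {"fn": "apply_moves", "kwargs": {"series": [{"jaw": 0.3,"linear": [-0.03,0,0],"roll": 0},{"jaw": 0.3,"linear": [-0.09,0,0],"roll": 0},{"jaw": 0.3,"linear": [-0.18,0,0],"roll": 0},{"jaw": 0.3,"linear": [-0.25,0,-0.1],"roll": 0},{"jaw": 0.3,"linear": [-0.25,0,-0.2],"roll": 0},{"jaw": 0.3,"linear": [-0.25,0,-0.25],"roll": 0},{"jaw": 0.3,"linear": [-0.25,0,-0.25],"roll": 0},{"jaw": 0.3,"linear": [-0.25,0,-0.25],"roll": 0}]}}

```text
t: 23.32
tool_pos: [0.4396, 0.1027, 0.3166]
orientation: [-0.234, 1.562, 0.236]
force: [0.9, 0.5, 0.1]
opening: 0.0326
```

Run:
```python
from h import *
s,d=snap('scene','s6.png'); s,e=snap('side','d6.png')
f=lambda i,w,h:cv2.resize(i,(w,h),interpolation=cv2.INTER_CUBIC)
cv2.imwrite('pics/m6.png',np.hstack([f(d['pixels'][155:235,270:350],400,400),f(e['pixels'][170:250,180:260],400,400)]))
print(s['t'],s['tool_pos'],s['force'])
```

```text
23.375 [0.4396684  0.10273264 0.31615267] [-1.48489592 -0.2651745   0.84465915]
```

View pics/m6.png

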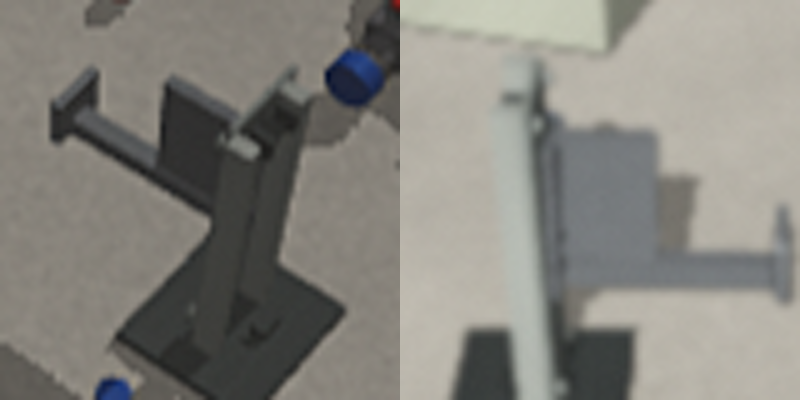

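Both views show the bracket hanging upright and flush on the plate, with the gripper well clear of it. I hand in.

```bash
python3 -c "
from plant import *
close_job()"
```

```text
the job is handed in; nothing more can be done
```

The bracket now hangs by both tabs in the top two slots, with the catch locked over its top edge. I let go, backed the gripper clear and handed the job in at about 23.4 s of the 67 s allowed.

**What I did:** I gripped the bracket by its web. A square-on wrist-camera view showed the slots about 7 mm to the stand's +y side. I put the tabs in 20 mm above nominal hanging height until the back plate touched the face (about 3.6 N), then lowered the bracket in small steps.

**Checks that passed:**
- **Seating:** the catch pressed in from about 15 mm above the hard stop, as described. The most I pushed down at the stop was roughly 12 N, well under the 40 N limit.
- **Catch:** a gentle upward tug was resisted after about 2 mm (Fz −11 N), so the catch is out over the top bar. I then lowered the bracket again to within about 0.4 mm of the hard stop and released it.
- **After release:** the tool carried no load, and pictures from two cameras show the bracket upright and flush against the plate.

**Disagreements and gaps:**
- **Scene camera:** it placed the stand about 7–9 mm away from where the wrist camera did. I relied on the wrist view, and the contact point and a close look at the slot bore it out.
- **Not measured:** I read the catch position only through that tug. I didn't measure the other bench items again; the arm gave no sign of touching them.

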